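# Build up the wheel fastener stack on the dummy spindle

### The job

Build up the wheel's fastener stack on the post of the dummy spindle: the black locking collar first, then the silver retaining ring, then the brass rotor nut, each lying flat around the post. Last, fetch the white pilot cap - it is held captive in the T-track, so slide it to the open end and lift it off there - and set it upright over the post tip so that it sits on the nut. Leave the jar, the V-block, the screwdriver and the brush where they are.

Things in the scene. Friction and masses are not known exactly. Their poses are not given: they have to be found in the camera images.
- collar: Black anodized locking collar: plain round ring, outer diameter 52 mm, bore 26 mm, 12 mm high, loose, lying flat on the plywood board (the board's top is 12 mm above the work surface, z = 0.012). Origin: centre of its underside, z up.
- ring: Silver retaining ring: plain flat round ring, outer diameter 44 mm, bore 26 mm, 10 mm high, loose, lying flat on the board. Origin: centre of its underside, z up.
- nut: Brass rotor nut: hexagonal, 36 mm across flats (41.6 mm across corners), round bore 24 mm, 16 mm high, loose, lying flat on the board. Origin: centre of its underside, z up; its x axis points square to one of the flats (flats every 60 degrees).
- cap: White plastic pilot cap, 34 mm high: foot flange of diameter 42 mm (0 to 5 mm above its underside), neck of diameter 28 mm (5 to 16 mm), round knob of diameter 32 mm to grip (16 to 34 mm). Blind bore from below, diameter 22 mm, 12 mm deep. Loose, but at the start its flange is held under the lips of the T-track. Origin: centre of its underside, z up.
- spindle: Dummy spindle, fixed on the board: aluminium disc of diameter 80 mm, 10 mm thick, with an upright steel post of diameter 16 mm in its middle; the post tapers from 48 mm to a 6 mm wide tip at 56 mm height. Origin: centre of the disc's underside, at board height, z up. Stacked on the disc, the undersides of collar, ring, nut, cap lie 10, 22, 32, 48 mm above it.
- track: Fixed aluminium T-track. Origin on its centre line at board height; x along it, open end at -x, roughly towards the robot. Floor 4 mm thick, x -100 to 90 mm, 62 mm wide. T-slot from x -30 to 90 mm: channel 46 mm, slot 32 mm wide, lips 12 to 16 mm high. Beyond -30 mm no walls or lips: a cap centred at x -78 to -55 mm lifts straight up. Cap starts at x 0 to 40 mm, slides freely, 2 mm side play.
- jar: Bystander: small amber glass jar, diameter 38 mm, 45 mm high, loose, standing on the board. Origin: centre of its underside.
- block: Bystander: dark steel V-block with a groove along its x axis, 45 x 34 x 24 mm (x, y, z), loose. Origin: centre of its underside.
- driver: Bystander: screwdriver with a black handle, 170 mm long, lying along its x axis, loose, at one side of the board. Origin: centre of its underside.
- brush: Bystander: small cleaning brush, 160 mm long, lying along its x axis, loose, at one side of the board. Origin: centre of its underside.
There are look-alikes about, which are no part of the job. Leave any green or red look-alike of the collar alone.

How it is judged:
By the outcome, as a careful person would: the job done as asked, in the order asked, and still so for the second after the job is handed in, with the robot touching nothing.
It also fails if it takes over 131 s, if anything falls off the work surface, if the arm or the gripper's body presses on something with over 40 N, if the wrist force passes 120 N, or if a joint passes its speed limit or range.

### The arm

A 7-joint arm with a two-finger parallel gripper is mounted at the origin on the work surface. World frame = base frame: x ahead of the robot, y to its left, z up, the work surface at z = 0. Lengths are in m, angles in degrees, forces in N, time in s.
With the tool pointing down it reaches from about 0.425 to 0.95 m from the base axis. Payload 4.7 kg.
Tool frame: the origin (TCP) lies at the very end of the fingers, on their centre line; the grasp point (between the pads) lies 19 mm behind it; z points along the fingers, y is the direction in which the jaws open and shut (so a half turn about z gives the same grasp; the last joint's range is limited). The gripper opens to 85 mm and grips with 20 to 120 N. Pads are 22 mm wide; open, the fingers measure 114 mm over their backs; the gripper's body (76 mm by 85 mm) begins 54 mm behind the grasp point. The pads swing forward as they close: fully open they stand 13 mm farther back than shut.
Start: joints at [74.834, 26.849, -2.785, 87.806, 1.381, 65.374, -4.715], TCP at [0.158, -0.656, 0.197] pointing down, gripper open.
Joint ranges: [-148.3, 148.3], [-19.14, 114.17], [-79.39, 73.82], [5.75, 140.21], [-59.74, 239.74], [12.07, 113.84], [-152.46, 152.46]. Speed limits (degrees/s): [147.25, 147.25, 180, 180, 180, 180, 180].

### API

Orientations are given as a 3x3 rotation matrix whose columns are the frame's x, y, z axes.
In Python, from workcell import arm gives the robot as it stands.
- The arm moves only by the shell command python3 -m pendant 'ROWS' [FORCE]. ROWS is JSON, a list of rows, each a list of 3 entries, a list of its own where there are three numbers: the shift along the tool's x, y, z each as a share of 0.05 m, from -1 to 1, then the turn, a rotation vector about the tool's x, y, z each as a share of 90 degrees, from -1 to 1, then the gripper command: -1 is fully open, 1 is shut, values between are in proportion. A call has exactly 8 rows; each row shifts and turns the commanded pose from where the row before left it, along the tool's axes as they then stand; what a row does not reach is not made up. A row lasts 1/8 s, in which the tool goes at most 62.5 mm and 10.7 degrees, less where a joint would pass 70% of its speed; a pose out of reach is approached as far as the arm can. A call with a number of a shift or a turn outside -1 to 1 is refused whole. A call with a gripper value outside its range is refused whole. The fingers move at their own pace and stop on an object; FORCE is the grip in N (left out, the last holds). Time passes only in rows, so rows that do not move let the fingers close, or fill a call up. It gives the time, the measured TCP pose, the force and the opening at its end, in the units of the state.
- arm.get_obs(): the state, without advancing time (a new reading comes with each control period).
- arm.camera(name): name is "side" or "top"; returns the picture (420x560x3 uint8, red, green, blue); there is no depth.
- arm.get_calibration(name): a dict with "K" (3x3 intrinsics, pixels), "k1" (the pictures are not rectified: a ray, as slopes to the right and down, at radius r is drawn at 1 + k1 r^2 times it, then the intrinsics apply), "world_from_camera" (4x4, takes a point from camera to world coordinates). Camera axes: x right, y down, z forward; pixel columns grow to the right and rows downward; lengths in m; the calibration is good to about 2 mm. A picture is of the moment at which its call begins. get_calibration takes no time and is no camera call.
- arm.sign_off(): hands the job in, once; it reports no verdict.
Trained networks look in the newest picture that a camera, given by its name, has taken for a name from the list of things; names that differ only in an ending like _2 or _b are one class to them, and where a whole thing is asked for, a point or a joint stands for the part that bears it (a point fixed in the world has none). Each returns a list of dicts, best first, with "p" (0 to 1); they miss things now and then, are a little off and sometimes report something else, mostly with a low value. They report only what shows in the picture. A call takes as long as a camera call. They do not tell look-alikes from the thing itself.
- arm.trace(name, camera): "region" (420x560 bool, what is visible of it) and "box" ([left, top, width, height] in pixels, round what is visible of it).
The state is a dict: "t": time; "q": joint angles; "joint_vel": joint speeds; "joint_torque": joint torques, N m; "position": TCP position; "tcp_rot": TCP orientation; "wrist_force": force on the tool from outside, world axes, zero at the start; "torque": the same for the moment, N m; "gripper_width": finger opening in m.
Only numpy, scipy, OpenCV 4.12 (cv2) and the standard library are available. Lean on these libraries where they do the work, as an engineer would, in place of code of your own. Each camera call takes 0.05 s, during which the arm holds its last target. There are 200 camera calls.

## Working session

There is one attempt and no reset: what is moved stays moved. The work goes in short steps, Python scripts to look and compute and a shell command to move; the robot and the scene stay as the last step left them, time stands still between calls to the robot, and variables do not carry over. Pictures are saved under pics/ and viewed, about 12 in all and at most 16, crops included, and the job is handed in when it is done.

```bash
mkdir -p pics; ls; python3 - <<'E'
from workcell import arm
import cv2,numpy as np
o=arm.get_obs()
print({k:np.round(v,3).tolist() for k,v in o.items()})
for n in ("top","side"):
    im=arm.camera(n); cv2.imwrite(f"pics/{n}0.png",im[:,:,::-1])
    c=arm.get_calibration(n); print(n,np.round(c["K"],1).tolist(),c["k1"],np.round(c["world_from_camera"],3).tolist())
    for k in "collar ring nut cap spindle track jar block driver brush".split():
        print(k,[(round(d["p"],2),d["box"]) for d in arm.trace(k,n)])
E
```

```text
pics
{'t': 0.0, 'q': [74.835, 26.899, -2.786, 87.877, 1.38, 65.374, -4.717], 'joint_vel': [0.105, 0.094, 0.088, 0.025, 0.003, 0.016, 0.008], 'joint_torque': [-0.0, -51.031, -0.047, -23.771, 0.011, 0.008, 0.0], 'position': [0.158, -0.656, 0.196], 'tcp_rot': [[0.972, 0.234, -0.001], [0.234, -0.972, 0.002], [-0.0, -0.002, -1.0]], 'wrist_force': [0.237, 0.306, 0.1], 'torque': [0.026, 0.055, -0.046], 'gripper_width': 0.085}
top [[510.7, 0.0, 281.5], [0.0, 510.7, 207.2], [0.0, 0.0, 1.0]] -0.028874920623368758 [[0.005, -0.998, 0.07, 0.368], [-0.999, -0.007, -0.031, 0.019], [0.031, -0.069, -0.997, 1.196], [0.0, 0.0, 0.0, 1.0]]
collar [(0.87, [267.8, 199.0, 22.6, 16.4]), (0.81, [399.7, 310.6, 21.0, 17.0]), (0.62, [120.3, 310.2, 23.0, 20.6])]
ring [(0.52, [362.2, 209.4, 16.3, 17.5])]
nut [(0.46, [265.2, 99.7, 18.6, 14.8])]
cap [(0.62, [186.0, 104.3, 15.7, 21.3])]
spindle [(0.8, [337.0, 120.6, 35.1, 33.8])]
track [(0.57, [167.4, 86.2, 47.0, 90.3])]
jar [(0.79, [280.3, 147.6, 13.3, 19.9])]
block [(0.72, [156.8, 207.6, 23.5, 19.5])]
driver [(0.88, [430.3, 154.8, 10.3, 65.6])]
brush [(0.67, [98.9, 146.9, 29.8, 66.1])]
side [[542.4, 0.0, 275.9], [0.0, 542.4, 212.5], [0.0, 0.0, 1.0]] -0.10564386472576284 [[-0.973, -0.161, 0.168, 0.209], [-0.232, 0.71, -0.665, 0.997], [-0.012, -0.686, -0.728, 1.148], [0.0, 0.0, 0.0, 1.0]]
collar [(0.71, [341.4, 332.9, 25.4, 21.9]), (0.64, [270.3, 210.4, 16.1, 12.9]), (0.45, [374.3, 156.1, 19.8, 13.6])]
ring []
nut [(0.53, [273.4, 211.7, 12.1, 12.8]), (0.52, [195.9, 202.6, 8.2, 12.8]), (0.5, [232.9, 195.9, 13.1, 20.0])]
cap [(0.61, [176.0, 249.6, 17.7, 14.9])]
spindle []
track [(0.6, [158.9, 240.4, 76.6, 52.4])]
jar [(0.68, [234.3, 198.1, 13.8, 19.7])]
block [(0.73, [259.2, 277.1, 17.6, 23.9])]
driver [(0.73, [262.6, 281.8, 13.5, 16.1]), (0.56, [264.2, 134.1, 51.4, 10.3])]
brush [(0.85, [185.8, 311.8, 65.4, 35.3])]
```

```bash
python3 - <<'E'
import cv2
a=cv2.imread("pics/top0.png")[80:340,80:450]; cv2.imwrite("pics/top0c.png",cv2.resize(a,None,fx=2.1,fy=2.1,interpolation=cv2.INTER_CUBIC))
a=cv2.imread("pics/side0.png")[120:370,140:430]; cv2.imwrite("pics/side0c.png",cv2.resize(a,None,fx=2.3,fy=2.3,interpolation=cv2.INTER_CUBIC))
E
```

```text
(no output)
```

View pics/top0c.png

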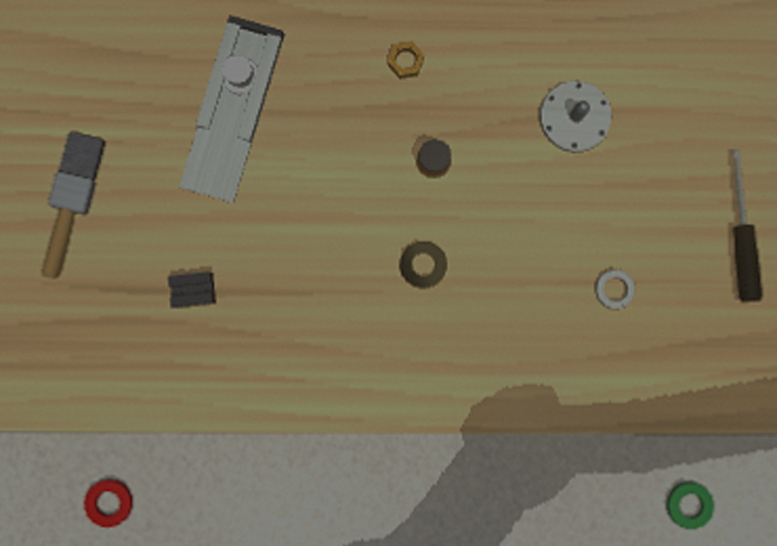

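View pics/side0c.png

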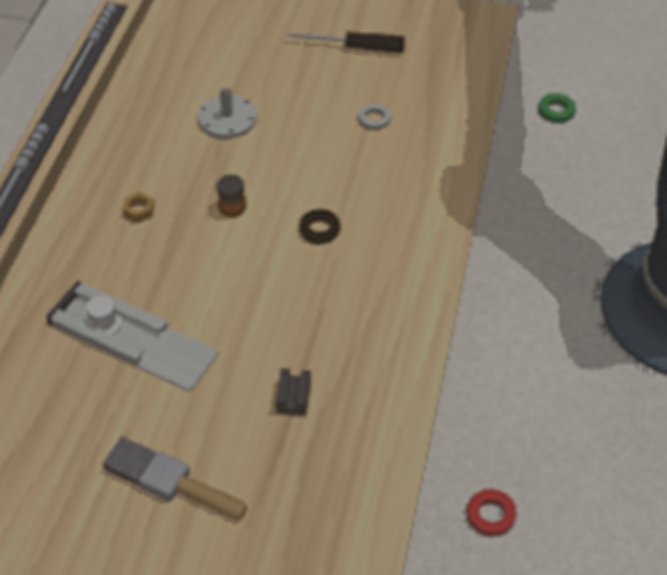

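The pictures show the collar candidates at top-view pixels black (279,207), red (131,320) and green (409,319). Only the black one fits "black anodized", and it lies on the board, as the enlarged crop shows. The ring is at (370,218), the nut at (274,107), the cap in the track at (194,115), the spindle at (355,137), and the jar at (287,157) is not to be touched.

```bash
cat > h.py <<'E'
from workcell import arm
import cv2,numpy as np
from scipy.optimize import least_squares
B=0.012
def cyl(d,z0,z1,n=48,off=0):
    a=np.arange(n)*2*np.pi/n+off
    return np.vstack([np.c_[d/2*np.cos(a),d/2*np.sin(a),0*a+z] for z in (z0,z1)])
def box(x0,x1,y0,y1,z0,z1): return np.array([[x,y,z] for x in(x0,x1) for y in(y0,y1) for z in(z0,z1)])
M=dict(collar=cyl(.052,0,.012),ring=cyl(.044,0,.010),nut=cyl(.036/np.cos(np.pi/6),0,.016,6,np.pi/6),
 spindle=np.vstack([cyl(.08,0,.01),cyl(.016,.01,.048),cyl(.006,.05,.056)]),disc=cyl(.08,0,.01),
 knob=cyl(.032,.016,.034),cap=np.vstack([cyl(.042,0,.005),cyl(.032,.016,.034)]),jar=cyl(.038,0,.045),
 track=np.vstack([box(-.1,.09,-.031,.031,0,.004),box(-.03,.09,-.031,.031,0,.016)]))
def proj(P,c):
    T=np.linalg.inv(c["world_from_camera"]);p=P@T[:3,:3].T+T[:3,3];s=p[:,:2]/p[:,2:]
    s=s*(1+c["k1"]*(s**2).sum(1,keepdims=True));return s@c["K"][:2,:2].T+c["K"][:2,2]
def unproj(uv,z,c,x0=(.5,0)):
    return least_squares(lambda x:(proj(np.array([[x[0],x[1],z]]),c)-uv)[0],x0).x
def hull(uv,ss=8):
    h=cv2.convexHull(uv.astype(np.float32)); m=cv2.moments(h)
    return np.array([m["m10"]/m["m00"],m["m01"]/m["m00"]]),m["m00"]
def mhull(reg):
    n,l,s,_=cv2.connectedComponentsWithStats(reg.astype(np.uint8)); k=1+np.argmax(s[1:,4])
    y,x=np.nonzero(l==k); pts=np.vstack([np.c_[x+dx,y+dy] for dx in(-.5,.5) for dy in(-.5,.5)])
    return hull(pts)
def place(m,x,y,yaw,z):
    c,s=np.cos(yaw),np.sin(yaw); return m@np.array([[c,s,0],[-s,c,0],[0,0,1]])+[x,y,z]
def loc(model,uv,z,c,yaw=0):
    return least_squares(lambda p:hull(proj(place(M[model],p[0],p[1],yaw,z),c))[0]-uv,unproj(uv,z,c)).x
E
python3 - <<'E'
from h import *
np.set_printoptions(precision=4,suppress=True)
for n in ("top","side"):
    arm.camera(n); c=arm.get_calibration(n)
    for k in "collar ring nut spindle jar cap track".split():
        for d in arm.trace(k,n)[:2]:
            uv,A=mhull(d["region"]); z=B+(.004 if k=="cap" else 0)
            p=loc("knob" if k=="cap" else k,uv,z,c,yaw=np.radians(-15) if k=="track" else 0)
            print(n,k,round(d["p"],2),uv,"area",round(A),round(hull(proj(place(M["knob" if k=="cap" else k],*p,0,z),c))[1]),"xy",p)
            if k in("track","nut"):
                cv2.imwrite(f"pics/m_{n}_{k}.png",d["region"].astype(np.uint8)*255)
E
```

```text
top collar 0.72 [131.1131 318.9786] area 398 455 xy [0.194  0.3217]
top collar 0.59 [281.3251 205.8194] area 418 404 xy [ 0.4532 -0.0175]
top ring 0.45 [372.9566 217.4751] area 302 295 xy [ 0.4276 -0.231 ]
top ring 0.18 [273.1229 108.1652] area 221 291 xy [0.683  0.0027]
top nut 0.71 [272.9077 108.1615] area 260 233 xy [0.6822 0.0032]
top spindle 0.74 [353.8914 135.0992] area 930 929 xy [ 0.6212 -0.1875]
top spindle 0.66 [113.4179 174.5858] area 1222 986 xy [0.5231 0.3703]
top jar 0.67 [286.5868 155.3909] area 194 269 xy [ 0.5679 -0.0285]
top cap 0.7 [193.5595 115.2618] area 230 183 xy [0.6579 0.1849]
top cap 0.49 [281.2182 206.0807] area 440 164 xy [ 0.4509 -0.0166]
top track 0.56 [189.6979 131.4749] area 2491 2268 xy [0.6294 0.1951]
side collar 0.78 [353.2393 342.9731] area 400 398 xy [0.1949 0.3332]
side collar 0.7 [278.44  218.453] area 216 247 xy [ 0.4571 -0.0145]
side spindle 0.71 [238.4885 169.8872] area 405 438 xy [ 0.6242 -0.1849]
side jar 0.56 [239.8012 205.0575] area 234 245 xy [ 0.573  -0.0255]
side cap 0.67 [185.043  256.6454] area 200 145 xy [0.6593 0.193 ]
side track 0.92 [197.0695 265.6883] area 1764 1590 xy [0.6323 0.1968]
```

```bash
cat >> h.py <<'E'
def dens(uv,closed=True,step=.5):
    out=[];n=len(uv)
    for i in range(n if closed else n-1):
        a,b=uv[i],uv[(i+1)%n];k=max(1,int(np.linalg.norm(b-a)/step))
        t=(np.arange(k)+.5)[:,None]/k; p=a+(b-a)*t; d=(b-a)/(np.linalg.norm(b-a)+1e-9)
        out.append(np.c_[p,np.tile([-d[1],d[0]],(k,1))])
    return np.vstack(out)
def grads(im):
    f=cv2.GaussianBlur(im.astype(np.float32),(0,0),.8)
    return [(cv2.Sobel(f[...,i],-1,1,0),cv2.Sobel(f[...,i],-1,0,1)) for i in range(3)]
def score(E,G):
    x=E[:,0].astype(np.float32)[None];y=E[:,1].astype(np.float32)[None]
    s=0
    for gx,gy in G:
        s=s+np.abs(cv2.remap(gx,x,y,1)[0]*E[:,2]+cv2.remap(gy,x,y,1)[0]*E[:,3])
    return np.minimum(s,250).mean()
def edges(model,x,y,yaw,z,c,hole=None):
    E=[dens(cv2.convexHull(proj(place(M[model],x,y,yaw,z),c).astype(np.float32))[:,0])]
    if hole: E.append(dens(proj(place(cyl(hole[0],0,hole[1])[48:],x,y,0,z),c)))
    return np.vstack(E)
def fit(model,x,y,z,cams,yaws=(0,),hole=None,r=.008):
    from itertools import product
    best=None
    for st,rr in((.001,r),(.00025,.00125)):
        g=np.arange(-rr,rr+1e-9,st); x0,y0=(x,y) if best is None else best[1:3]
        for dx,dy,w in product(g,g,yaws if st==.001 else [best[3]]):
            s=np.mean([score(edges(model,x0+dx,y0+dy,w,z,c,hole),G) for c,G in cams])
            if best is None or s>best[0]: best=(s,x0+dx,y0+dy,w)
    return best
def shots(n=3):
    r={}
    for k in("top","side"):
        im=np.mean([arm.camera(k).astype(np.float32) for _ in range(n)],0)
        r[k]=(arm.get_calibration(k),grads(im),im)
    return r
E
cat > m1.py <<'E'
from h import *
np.set_printoptions(precision=4,suppress=True)
S=shots()
d=np.radians
L=dict(collar=(.4545,-.0165,B,(0,),(.026,.012)),ring=(.4276,-.231,B,(0,),(.026,.010)),nut=(.6822,.0032,B,d(np.arange(-30,30,5)),(.024,.016)),
 spindle=(.6225,-.1865,B,(0,),None),disc=(.6225,-.1865,B,(0,),None),knob=(.6585,.188,B+.004,(0,),None),jar=(.5705,-.027,B,(0,),None),
 track=(.631,.196,B,d(np.arange(-24,-5,2)),None))
for k,(x,y,z,w,h) in L.items():
    for cs in(("top",),("side",),("top","side")):
        b=fit(k,x,y,z,[S[q][:2] for q in cs],w,h)
        print(k,cs,np.round(b[:3],4),round(np.degrees(b[3]),1))
E
time python3 m1.py
```

```text
collar ('top',) [250.       0.4525  -0.0175] 0.0
collar ('side',) [250.       0.4575  -0.0115] 0.0
collar ('top', 'side') [243.2572   0.4545  -0.014 ] 0.0
ring ('top',) [176.3973   0.4274  -0.2298] 0.0
ring ('side',) [177.063    0.4318  -0.2265] 0.0
ring ('top', 'side') [164.0048   0.4298  -0.2285] 0.0
nut ('top',) [209.3023   0.683    0.0047] 10.0
nut ('side',) [231.1426   0.6852   0.0074] 0.0
nut ('top', 'side') [216.0901   0.6832   0.0049] 10.0
spindle ('top',) [158.5683   0.621   -0.185 ] 0.0
spindle ('side',) [188.5772   0.6248  -0.1822] 0.0
spindle ('top', 'side') [167.692    0.6225  -0.184 ] 0.0
disc ('top',) [158.5683   0.621   -0.185 ] 0.0
disc ('side',) [172.7796   0.6253  -0.1845] 0.0
disc ('top', 'side') [159.7307   0.6228  -0.1845] 0.0
knob ('top',) [151.4881   0.6602   0.1848] 0.0
knob ('side',) [170.8291   0.6665   0.192 ] 0.0
knob ('top', 'side') [145.6828   0.6615   0.1858] 0.0
jar ('top',) [248.877    0.5675  -0.0285] 0.0
jar ('side',) [250.       0.5715  -0.027 ] 0.0
jar ('top', 'side') [238.3563   0.5702  -0.0272] 0.0
track ('top',) [180.2954   0.6255   0.195 ] -16.0
track ('side',) [169.8473   0.6352   0.1962] -16.0
track ('top', 'side') [162.7867   0.6265   0.1982] -16.0
real	1m45.434s
user	1m40.788s
sys	0m0.319s
```

```bash
python3 -m pendant '[[[0.5,0,0],[0,0,0.075],-0.5],[[0.5,0,0],[0,0,0.075],-0.5],[[0.5,-0.9,0],[0,0,0],-0.5],[[0.5,-0.9,0],[0,0,0],-0.5],[[0.5,-0.9,0],[0,0,0],-0.5],[[0.5,-0.9,0],[0,0,0],-0.5],[[0.5,-0.9,0],[0,0,0],-0.5],[[0.5,-0.9,0],[0,0,0],-0.5]]' 40; python3 -c "
from workcell import arm
print(arm.get_obs()['tcp_rot'])"
```

```text
t: 3.2
position: [0.3576, -0.376, 0.1975]
tcp_rot: [[1.0, 0.0, 0.001], [0.0, -1.0, -0.001], [0.001, 0.001, -1.0]]
wrist_force: [0.5, -0.0, 0.9]
gripper_width: 0.064
[[ 9.99999759e-01  2.00775479e-04  6.63856938e-04]
 [ 2.01192080e-04 -9.99999783e-01 -6.27538149e-04]
 [ 6.63730799e-04  6.27671561e-04 -9.99999583e-01]]
```

```bash
python3 -m pendant '[[[0.24,-0.9,0],[0,0,0],-0.5],[[0.24,-0.9,0],[0,0,0],-0.5],[[0.24,-0.9,0],[0,0,0],-0.5],[[0.24,-0.9,0],[0,0,0],-0.5],[[0.24,-0.9,0],[0,0,0],-0.5],[[0.24,-0.9,0],[0,0,0],-0.5],[[0.24,-0.9,0],[0,0,0],-0.5],[[0.25,-0.93,0],[0,0,0],-0.5]]'; python3 -m pendant '[[[0,0,0.5],[0,0,0],-0.5],[[0,0,0.5],[0,0,0],-0.5],[[0,0,0.5],[0,0,0],-0.5],[[0,0,0.5],[0,0,0],-0.5],[[0,0,0.5],[0,0,0],-0.5],[[0,0,0.5],[0,0,0],-0.5],[[0,0,0.1],[0,0,0],-0.5],[[0,0,0],[0,0,0],-0.5]]'
python3 - <<'E'
from h import *
for n,(x,y,w,h) in dict(top=(230,150,110,110),side=(220,150,110,110)).items():
    im=arm.camera(n); c=arm.get_calibration(n)
    p=arm.get_obs()["position"]; print(n,proj(np.array([p]),c))
    cv2.imwrite(f"pics/{n}1.png",im[:,:,::-1])
a=[cv2.resize(cv2.imread(f"pics/{n}1.png")[y:y+110,x:x+110],(396,396),interpolation=2) for n,x,y in(("top",230,150),("side",220,160))]
cv2.imwrite("pics/v1.png",np.hstack(a))
E
```

```text
t: 4.2
position: [0.4536, -0.0147, 0.1976]
tcp_rot: [[1.0, -0.0, 0.001], [-0.0, -1.0, -0.0], [0.001, 0.0, -1.0]]
wrist_force: [-0.0, 0.7, 0.1]
gripper_width: 0.0642
t: 5.2
position: [0.4536, -0.0159, 0.0425]
tcp_rot: [[1.0, 0.0, 0.0], [0.0, -1.0, -0.0], [0.0, 0.0, -1.0]]
wrist_force: [0.2, 0.7, 0.8]
gripper_width: 0.0639
top [[280.93297066 204.7112196 ]]
side [[279.48567577 212.08615798]]
```

View pics/v1.png

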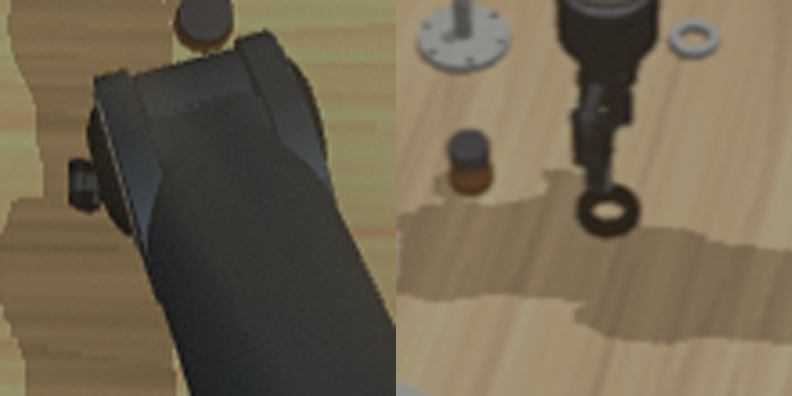

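The top view is blocked by the arm. In the side view the fingers stand over the collar, at crop pixel (600,190) with the collar at (608,210). I lower and close.

```bash
python3 -m pendant '[[[0,0,0.18],[0,0,0],-0.5],[[0,0,0.18],[0,0,0],-0.5],[[0,0,0.17],[0,0,0],-0.5],[[0,0,0],[0,0,0],-0.5],[[0,0,0],[0,0,0],0],[[0,0,0],[0,0,0],0.2],[[0,0,0],[0,0,0],0.2],[[0,0,0],[0,0,0],0.2]]' 40
```

```text
t: 6.3
position: [0.4533, -0.0161, 0.0158]
tcp_rot: [[1.0, 0.0, 0.0], [0.0, -1.0, -0.0], [0.0, 0.0, -1.0]]
wrist_force: [-0.1, -0.2, 0.1]
gripper_width: 0.0341
```

```bash
python3 -m pendant '[[[0,0,0],[0,0,0],-0.5],[[0,0,0],[0,0,0],-0.5],[[0,0,0],[0,0,0],-0.5],[[0,0,0.07],[0,0,0],-0.5],[[0,0,0.07],[0,0,0],-0.5],[[0,0,0],[0,0,0],-0.5],[[0,0,0],[0,0,0],-0.5],[[0,0,0],[0,0,0],-0.5]]' 40; python3 - <<'E'
from h import *
im=arm.camera("side"); print(arm.trace("collar","side")[0]["box"])
cv2.imwrite("pics/v2.png",cv2.resize(im[170:250,230:340,::-1],None,fx=6,fy=6,interpolation=2))
E
```

```text
t: 7.3
position: [0.4533, -0.016, 0.0088]
tcp_rot: [[1.0, 0.0, 0.0], [0.0, -1.0, -0.0], [0.0, 0.0, -1.0]]
wrist_force: [-0.2, 0.2, -0.6]
gripper_width: 0.0639
[373.3, 158.4, 21.9, 15.3]
```

View pics/v2.png

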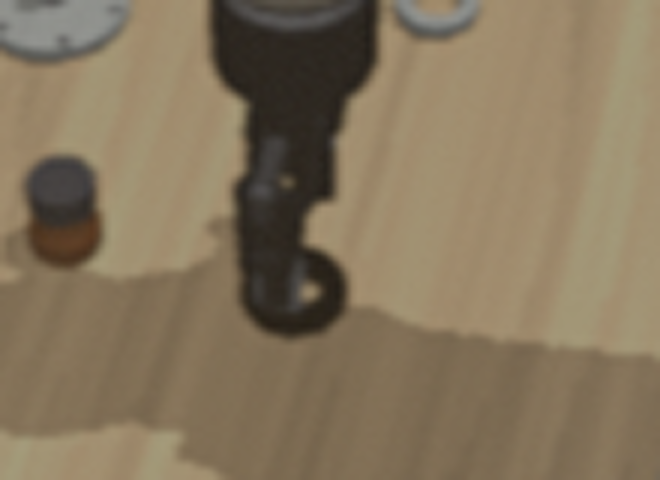

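```bash
python3 -m pendant '[[[0,0,0],[0,0,0],-0.3],[[0,0,0],[0,0,0],-0.2],[[0,0,0],[0,0,0],0],[[0,0,0],[0,0,0],0],[[0,0,0],[0,0,0],0],[[0,0,0],[0,0,0],0],[[0,0,0],[0,0,0],0],[[0,0,0],[0,0,0],0]]' 40
```

```text
t: 8.4
position: [0.4533, -0.016, 0.0087]
tcp_rot: [[1.0, 0.0, 0.0], [0.0, -1.0, -0.0], [0.0, 0.0, -1.0]]
wrist_force: [0.6, -0.4, 0.5]
gripper_width: 0.0427
```

```bash
python3 - <<'E'
from h import *
o=arm.get_obs(); p=o["position"]; c=arm.get_calibration("side"); print(o["wrist_force"],o["gripper_width"])
im=arm.camera("side")
# project expected tips (y +-w/2) at TCP z and +13mm, and collar at est
w=o["gripper_width"]/2
P=np.array([p,p+[0,w,0],p+[0,-w,0],p+[0,w,.013],[.4533,-.016,.012]])
print((proj(P,c)-[230,150])*6)
cv2.imwrite("pics/v3.png",cv2.resize(im[150:250,230:340,::-1],None,fx=6,fy=6,interpolation=2))
E
```

```text
[ 0.56213314 -0.41994255  0.47565936] 0.04272842139703538
[[299.32172025 422.600906  ]
 [288.97440143 455.3079872 ]
 [309.48031094 390.48758258]
 [288.72062254 436.72592245]
 [299.19273311 417.92346632]]
```

View pics/v3.png

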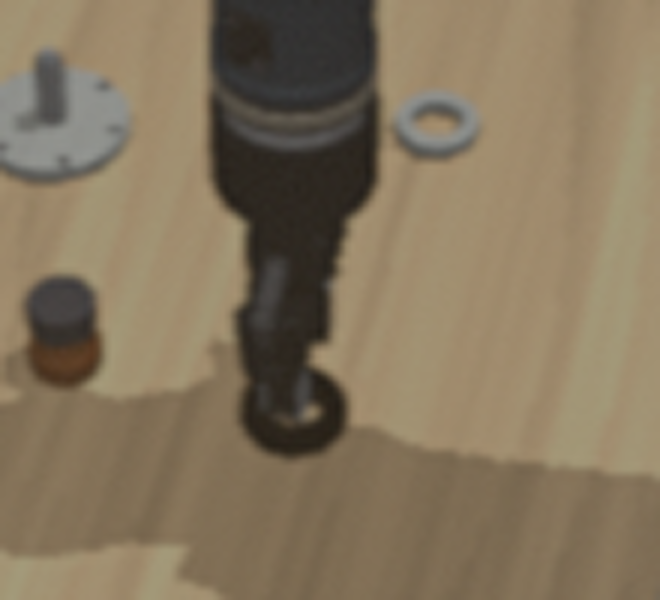

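```bash
python3 - <<'E'
from h import *
im=np.mean([arm.camera("side").astype(np.float32) for _ in range(4)],0)
c=np.clip(im[185:235,255:305,::-1]*2.6,0,255).astype(np.uint8)
cv2.imwrite("pics/v4.png",cv2.resize(c,(600,600),interpolation=2))
E
```

```text
(no output)
```

View pics/v4.png

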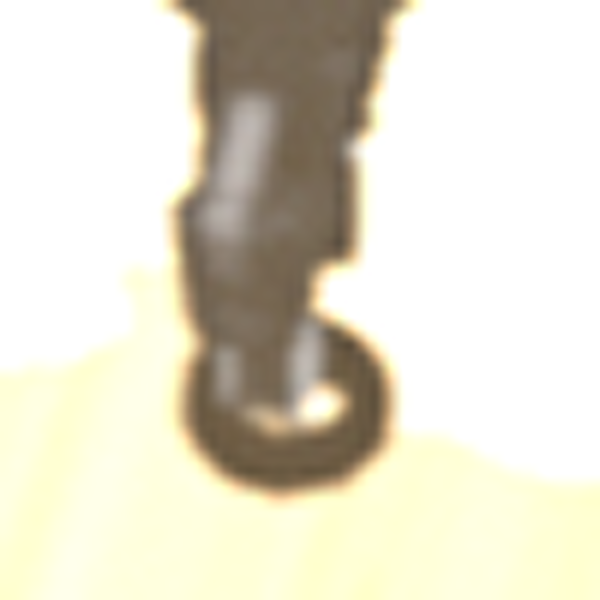

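```bash
python3 -m pendant '[[[0,0,-0.2],[0,0,0],-0.5],[[0,0,0],[0,0,0],-0.5],[[0,0,0],[0,0,0],-0.5],[[0,0,0.1],[0,0,0],-0.5],[[0,0,0.1],[0,0,0],-0.5],[[0,0,0.05],[0,0,0],-0.5],[[0,0,0],[0,0,0],-0.5],[[0,0,0],[0,0,0],-0.5]]' 40;  python3 -m pendant '[[[0,0,0],[0,0,0],-0.5],[[0,0,0.02],[0,0,0],-0.5],[[0,0,0.02],[0,0,0],-0.5],[[0,0,0.02],[0,0,0],-0.5],[[0,0,0],[0,0,0],-0.5],[[0,0,0],[0,0,0],-0.5],[[0,0,0],[0,0,0],-0.5],[[0,0,0],[0,0,0],-0.5]]' 40
```

```text
t: 9.65
position: [0.4533, -0.016, 0.0062]
tcp_rot: [[1.0, 0.0, 0.0], [0.0, -1.0, -0.0], [0.0, 0.0, -1.0]]
wrist_force: [-0.2, -1.0, 0.7]
gripper_width: 0.0639
t: 10.65
position: [0.4533, -0.016, 0.0032]
tcp_rot: [[1.0, 0.0, 0.0], [0.0, -1.0, -0.0], [0.0, 0.0, -1.0]]
wrist_force: [-0.3, 0.3, -0.6]
gripper_width: 0.0644
```

```bash
python3 -m pendant '[[[0,0,0],[0,0,0],-0.5],[[0,0,0.03],[0,0,0],-0.5],[[0,0,0.03],[0,0,0],-0.5],[[0,0,0.03],[0,0,0],-0.5],[[0,0,0],[0,0,0],-0.5],[[0,0,0],[0,0,0],-0.5],[[0,0,0],[0,0,0],-0.5],[[0,0,0],[0,0,0],-0.5]]' 40;python3 -m pendant '[[[0,0,0],[0,0,0],-0.3],[[0,0,0],[0,0,0],-0.2],[[0,0,0],[0,0,0],0],[[0,0,0],[0,0,0],0],[[0,0,0],[0,0,0],0],[[0,0,0],[0,0,0],0],[[0,0,0],[0,0,0],0],[[0,0,0],[0,0,0],0]]' 40; python3 - <<'E'
from h import *
im=np.mean([arm.camera("side").astype(np.float32) for _ in range(4)],0)
c=np.clip(im[185:235,255:305,::-1]*1.8,0,255).astype(np.uint8)
cv2.imwrite("pics/v5.png",cv2.resize(c,(600,600),interpolation=2))
E
```

```text
t: 11.65
position: [0.4533, -0.016, -0.0013]
tcp_rot: [[1.0, 0.0, 0.0], [0.0, -1.0, -0.0], [0.0, 0.0, -1.0]]
wrist_force: [-0.0, -0.1, -0.1]
gripper_width: 0.0639
t: 12.65
position: [0.4533, -0.016, -0.0013]
tcp_rot: [[1.0, 0.0, 0.0], [0.0, -1.0, -0.0], [0.0, 0.0, -1.0]]
wrist_force: [0.6, 0.2, 0.8]
gripper_width: 0.0427
```

```bash
python3 -m pendant '[[[0,0,0],[0,0,0],-0.4],[[0,0,0],[0,0,0],-0.5],[[0,0,0],[0,0,0],-0.5],[[0,0,0.07],[0,0,0],-0.5],[[0,0,0.07],[0,0,0],-0.5],[[0,0,0.06],[0,0,0],-0.5],[[0,0,0],[0,0,0],-0.5],[[0,0,0],[0,0,0],-0.5]]' 40;python3 -m pendant '[[[0,0,0],[0,0,0],-0.3],[[0,0,0],[0,0,0],-0.2],[[0,0,0],[0,0,0],0],[[0,0,0],[0,0,0],0],[[0,0,0],[0,0,0],0],[[0,0,0],[0,0,0],0],[[0,0,0],[0,0,0],0],[[0,0,0],[0,0,0],0]]' 40
```

```text
t: 13.85
position: [0.4533, -0.016, -0.0113]
tcp_rot: [[1.0, 0.0, 0.0], [0.0, -1.0, -0.0], [0.0, 0.0, -1.0]]
wrist_force: [-0.1, 0.1, -0.1]
gripper_width: 0.064
t: 14.85
position: [0.4533, -0.016, -0.0113]
tcp_rot: [[1.0, 0.0, 0.0], [0.0, -1.0, -0.0], [0.0, 0.0, -1.0]]
wrist_force: [0.9, 0.1, 0.2]
gripper_width: 0.0427
```

```bash
python3 - <<'E'
from h import *
im=np.mean([arm.camera("side").astype(np.float32) for _ in range(4)],0)
c=np.clip(im[175:235,250:310,::-1]*2.2,0,255).astype(np.uint8)
cv2.imwrite("pics/v5.png",cv2.resize(c,(600,600),interpolation=2))
C=arm.get_calibration("side")
for y in(.005,.011,-.037):
  print(y,[((proj(np.array([[.4533,y,z]]),C)[0]-[250,175])*10).round() for z in(-.0113,.012,.02,.03)])
E
```

```text
0.005 [array([282., 555.]), array([282., 500.]), array([281., 481.]), array([281., 457.])]
0.011 [array([278., 570.]), array([277., 516.]), array([276., 497.]), array([276., 473.])]
-0.037 [array([316., 449.]), array([315., 394.]), array([315., 375.]), array([315., 351.])]
```

View pics/v5.png

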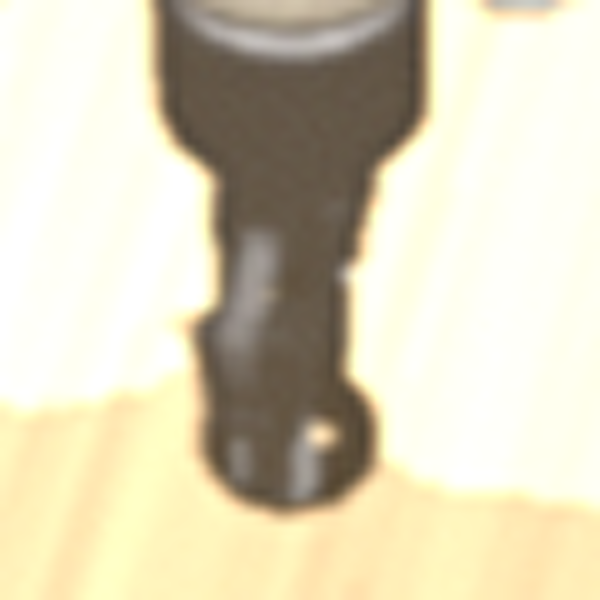

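```bash
python3 -m pendant '[[[0,0,0],[0,0,0],-0.4],[[0,0,0],[0,0,0],-0.5],[[0,0,0],[0,0,0],-0.5],[[0,0,0.04],[0,0,0],-0.5],[[0,0,0.04],[0,0,0],-0.5],[[0,0,0.04],[0,0,0],-0.5],[[0,0,0],[0,0,0],-0.5],[[0,0,0],[0,0,0],-0.5]]' 40;python3 -m pendant '[[[0,0,0],[0,0,0],-0.3],[[0,0,0],[0,0,0],-0.2],[[0,0,0],[0,0,0],0],[[0,0,0],[0,0,0],0],[[0,0,0],[0,0,0],0],[[0,0,0],[0,0,0],0],[[0,0,0],[0,0,0],0],[[0,0,0],[0,0,0],0]]' 40
```

```text
t: 16.05
position: [0.4532, -0.016, -0.0173]
tcp_rot: [[1.0, 0.0, -0.0], [0.0, -1.0, -0.0], [-0.0, 0.0, -1.0]]
wrist_force: [0.1, -0.2, -0.1]
gripper_width: 0.0644
t: 17.05
position: [0.4534, -0.0161, -0.0165]
tcp_rot: [[1.0, -0.0, 0.0], [-0.0, -1.0, -0.001], [0.0, 0.001, -1.0]]
wrist_force: [-3.1, 0.3, 9.2]
gripper_width: 0.049
```

```bash
python3 -m pendant '[[[0,0,0],[0,0,0],-0.4],[[0,0,0],[0,0,0],-0.5],[[0,0,0],[0,0,0],-0.5],[[0,0,0.06],[0,0,0],-0.5],[[0,0,0.06],[0,0,0],-0.5],[[0,0,0],[0,0,0],-0.5],[[0,0,0],[0,0,0],-0.5],[[0,0,0],[0,0,0],-0.5]]' 40;python3 -m pendant '[[[0,0,0],[0,0,0],-0.3],[[0,0,0],[0,0,0],-0.2],[[0,0,0],[0,0,0],0],[[0,0,0],[0,0,0],0],[[0,0,0],[0,0,0],0],[[0,0,0],[0,0,0],0],[[0,0,0],[0,0,0],0],[[0,0,0],[0,0,0],0]]' 40
```

```text
t: 18.05
position: [0.4534, -0.016, -0.0232]
tcp_rot: [[1.0, 0.0, 0.0], [0.0, -1.0, -0.0], [0.0, 0.0, -1.0]]
wrist_force: [0.1, 0.2, 0.5]
gripper_width: 0.0638
t: 19.05
position: [0.4533, -0.0161, -0.0227]
tcp_rot: [[1.0, -0.0, 0.0], [-0.0, -1.0, -0.001], [0.0, 0.001, -1.0]]
wrist_force: [-1.8, -0.1, 8.6]
gripper_width: 0.0504
```

```bash
python3 -m pendant '[[[0,0,-0.05],[0,0,0],0.2],[[0,0,-0.1],[0,0,0],0.2],[[0,0,-0.3],[0,0,0],0.2],[[0,0,-0.4],[0,0,0],0.2],[[0,0,-0.4],[0,0,0],0.2],[[0,0,-0.4],[0,0,0],0.2],[[0,0,-0.3],[0,0,0],0.2],[[0,0,0],[0,0,0],0.2]]' 60; python3 - <<'E'
from h import *
im=np.mean([arm.camera("side").astype(np.float32) for _ in range(3)],0)
c=np.clip(im[140:240,240:340,::-1]*1.8,0,255).astype(np.uint8)
cv2.imwrite("pics/v6.png",cv2.resize(c,(600,600),interpolation=2))
E
```

```text
t: 20.05
position: [0.4542, -0.0161, 0.0755]
tcp_rot: [[1.0, -0.0, 0.003], [-0.0, -1.0, -0.0], [0.003, 0.0, -1.0]]
wrist_force: [0.6, -0.4, -0.5]
gripper_width: 0.0496
```

View pics/v6.png

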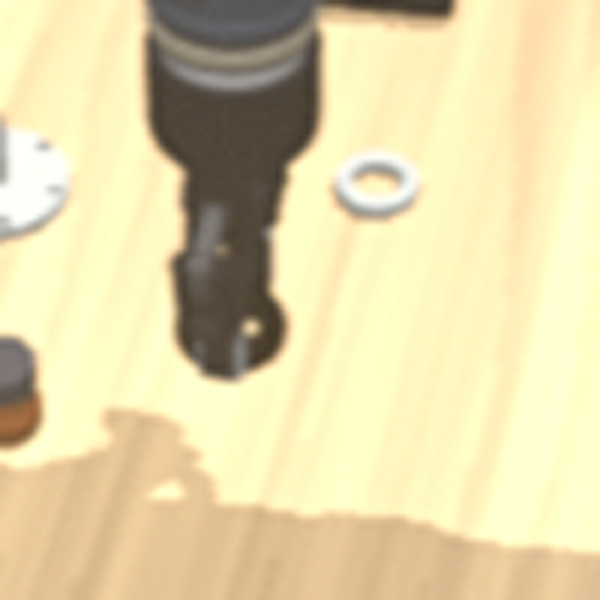

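The side view shows the collar held level between the fingers, centred near crop pixel (232,330), which is about (279,195) in the full image. The collar's underside is 35 mm behind the reported TCP. I carry it over the post.

```bash
python3 -m pendant '[[[0.4,0.4,0],[0,0,0],0.2],[[0.56,0.56,0],[0,0,0],0.2],[[0.6,0.6,0],[0,0,0],0.2],[[0.6,0.6,0],[0,0,0],0.2],[[0.6,0.6,0],[0,0,0],0.2],[[0.4,0.4,0],[0,0,0],0.2],[[0.2,0.2,0.3],[0,0,0],0.2],[[0,0,0.3],[0,0,0],0.2]]'; python3 - <<'E'
from h import *
S=shots(2); o=arm.get_obs(); p=o["position"]; print(p,o["gripper_width"])
im=S["side"][2]; c=S["side"][0]
print(fit("collar",p[0],p[1],p[2]+.0347,[S["side"][:2]]))
u=proj(np.array([[.623,-.184,.02]]),c)[0].astype(int); print(u)
t=S["top"][2][95:175,310:390,::-1]
a=im[u[1]-60:u[1]+20,u[0]-40:u[0]+40,::-1]
cv2.imwrite("pics/v7.png",np.hstack([cv2.resize(np.clip(q*1.8,0,255).astype(np.uint8),(400,400),interpolation=2) for q in(t,a)]))
E
```

```text
t: 21.2
position: [0.6204, -0.184, 0.0419]
tcp_rot: [[1.0, -0.0, -0.002], [-0.0, -1.0, 0.001], [-0.002, -0.001, -1.0]]
wrist_force: [-0.4, 0.7, -1.0]
gripper_width: 0.0494
[ 0.6200559  -0.18236358  0.0432768 ] 0.049193788009553235
(np.float64(183.0026685829553), np.float64(0.6233059033731203), np.float64(-0.17611357549533807), 0)
[238 169]
```

View pics/v7.png

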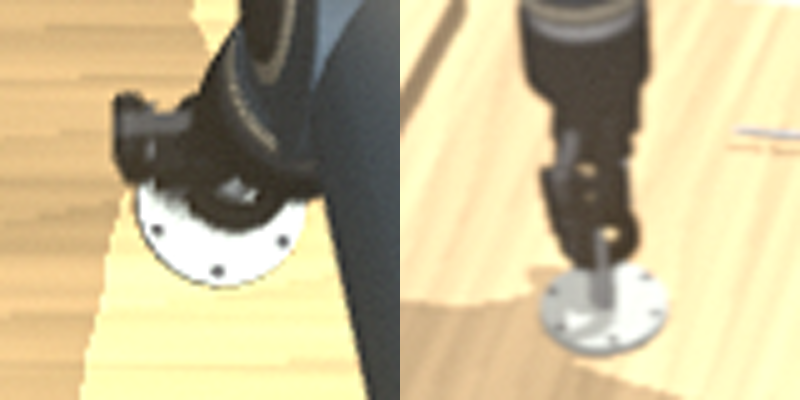

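The top view shows the post tip inside the held collar's bore (left panel, (240,190)). In the side view the tip shows through the bore too. I lower in two steps and watch the force.

```bash
python3 -m pendant '[[[0.03,0,0],[0,0,0],0.2],[[0,0,0.1],[0,0,0],0.2],[[0,0,0.1],[0,0,0],0.2],[[0,0,0.1],[0,0,0],0.2],[[0,0,0.1],[0,0,0],0.2],[[0,0,0.1],[0,0,0],0.2],[[0,0,0.1],[0,0,0],0.2],[[0,0,0],[0,0,0],0.2]]'; python3 -m pendant '[[[0,0,0.1],[0,0,0],0.2],[[0,0,0.1],[0,0,0],0.2],[[0,0,0.1],[0,0,0],0.2],[[0,0,0.06],[0,0,0],0.2],[[0,0,0.04],[0,0,0],0.2],[[0,0,0],[0,0,0],0.2],[[0,0,0],[0,0,0],0.2],[[0,0,0],[0,0,0],0.2]]'
```

```text
t: 22.4
position: [0.6224, -0.1839, 0.0136]
tcp_rot: [[1.0, 0.0, -0.001], [0.0, -1.0, 0.0], [-0.001, -0.0, -1.0]]
wrist_force: [0.4, -0.1, -0.7]
gripper_width: 0.0494
t: 23.4
position: [0.6229, -0.184, -0.0056]
tcp_rot: [[1.0, 0.0, 0.0], [0.0, -1.0, -0.0], [0.0, 0.0, -1.0]]
wrist_force: [-0.2, -0.0, -1.1]
gripper_width: 0.0493
```

```bash
python3 -m pendant '[[[0,0,0.04],[0,0,0],0.2],[[0,0,0.04],[0,0,0],0.2],[[0,0,0.03],[0,0,0],0.2],[[0,0,0.02],[0,0,0],0.2],[[0,0,0],[0,0,0],0.2],[[0,0,0],[0,0,0],0.2],[[0,0,0],[0,0,0],0.2],[[0,0,0],[0,0,0],0.2]]'
```

```text
t: 24.4
position: [0.6228, -0.184, -0.0122]
tcp_rot: [[1.0, 0.0, 0.0], [0.0, -1.0, -0.0], [0.0, 0.0, -1.0]]
wrist_force: [-0.5, 0.2, 0.6]
gripper_width: 0.0492
```

```bash
python3 -m pendant '[[[0,0,0],[0,0,0],-0.3],[[0,0,0],[0,0,0],-0.5],[[0,0,0],[0,0,0],-0.5],[[0,0,-0.3],[0,0,0],-0.5],[[0,0,-0.36],[0,0,0],-0.5],[[0,0,-0.36],[0,0,0],-0.5],[[0,0,-0.36],[0,0,0],-0.5],[[0,0,-0.36],[0,0,0],-0.5]]' 40; python3 -m pendant '[[[-0.6,0.14,0],[0,0,0],-0.4],[[-0.78,0.18,0],[0,0,0],-0.4],[[-0.78,0.18,0],[0,0,0],-0.4],[[-0.78,0.18,0],[0,0,0],-0.4],[[-0.6,0.14,0],[0,0,0],-0.4],[[-0.36,0.1,0],[0,0,0],-0.4],[[0,0,0],[0,0,0],-0.4],[[0,0,0],[0,0,0],-0.4]]' 40; python3 - <<'E'
from h import *
S=shots(2); p=arm.get_obs()["position"]; print(p)
d=arm.trace("collar","top"); print([(round(q["p"],2),q["box"]) for q in d])
for n in("top","side"): print(n,fit("collar",.623,-.184,.022,[S[n][:2]],hole=(.026,.012)))
t=S["top"][2][105:165,325:385,::-1]; a=S["side"][2][125:225,205:305,::-1]
cv2.imwrite("pics/v8.png",np.hstack([cv2.resize(np.clip(q*1.6,0,255).astype(np.uint8),(400,400),interpolation=2) for q in(t,a)]))
E
```

```text
t: 25.4
position: [0.623, -0.184, 0.0764]
tcp_rot: [[1.0, 0.0, 0.001], [0.0, -1.0, -0.0], [0.001, 0.0, -1.0]]
wrist_force: [0.3, -0.9, -0.6]
gripper_width: 0.0642
t: 26.4
position: [0.4294, -0.2298, 0.0752]
tcp_rot: [[1.0, 0.001, 0.002], [0.001, -1.0, -0.0], [0.002, 0.0, -1.0]]
wrist_force: [0.2, -0.2, 1.1]
gripper_width: 0.0596
[ 0.42881691 -0.22956779  0.07470751]
[(0.85, [339.9, 126.4, 23.6, 14.2]), (0.74, [119.4, 307.9, 21.3, 23.0]), (0.59, [401.6, 309.0, 6.2, 21.8])]
top (np.float64(249.9073840456872), np.float64(0.623), np.float64(-0.18325), 0)
side (np.float64(225.77180528980625), np.float64(0.62525), np.float64(-0.1785), 0)
```

View pics/v8.png

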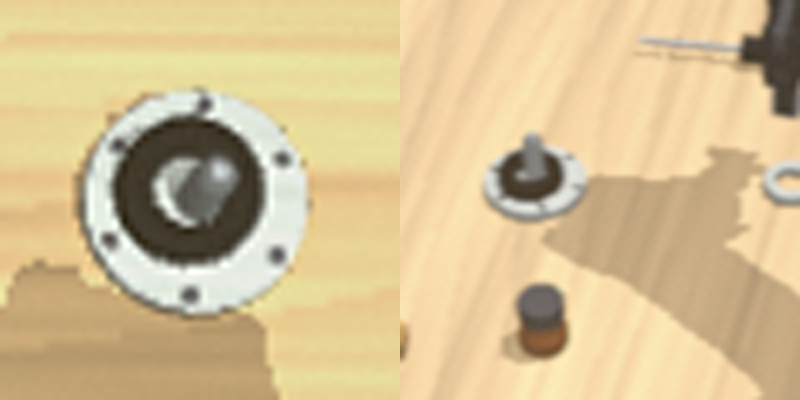

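The views show the collar lying flat on the disc around the post, in the left panel at (190,190), about 2 mm off the disc centre. Robot and top camera agree to about 1 mm. Next is the ring.

```bash
python3 -m pendant '[[[-0.03,0.01,0.3],[0,0,0],-0.4],[[0,0,0.35],[0,0,0],-0.4],[[0,0,0.35],[0,0,0],-0.4],[[0,0,0.35],[0,0,0],-0.4],[[0,0,0.3],[0,0,0],-0.4],[[0,0,0.15],[0,0,0],-0.4],[[0,0,0.08],[0,0,0],-0.4],[[0,0,0],[0,0,0],-0.4]]' 40; python3 -m pendant '[[[0,0,0],[0,0,0],-0.2],[[0,0,0],[0,0,0],0],[[0,0,0],[0,0,0],0.1],[[0,0,0],[0,0,0],0.2],[[0,0,0],[0,0,0],0.2],[[0,0,0],[0,0,0],0.2],[[0,0,0],[0,0,0],0.2],[[0,0,0],[0,0,0],0.2]]' 40
```

```text
t: 27.65
position: [0.4264, -0.2305, -0.0193]
tcp_rot: [[1.0, 0.0, 0.0], [0.0, -1.0, -0.0], [0.0, 0.0, -1.0]]
wrist_force: [0.6, -0.1, -0.2]
gripper_width: 0.0596
t: 28.65
position: [0.4267, -0.2307, -0.0183]
tcp_rot: [[1.0, -0.0, 0.001], [-0.0, -1.0, -0.001], [0.001, 0.001, -1.0]]
wrist_force: [-1.7, 0.9, 7.4]
gripper_width: 0.0406
```

```bash
python3 -m pendant '[[[0,0,-0.06],[0,0,0],0.3],[[0,0,-0.2],[0,0,0],0.3],[[0,0,-0.4],[0,0,0],0.3],[[0,0,-0.4],[0,0,0],0.3],[[0,0,-0.4],[0,0,0],0.3],[[0,0,-0.3],[0,0,0],0.3],[[0,0,0],[0,0,0],0.3],[[0,0,0],[0,0,0],0.3]]' 50; python3 -m pendant '[[[0.5,-0.1,0],[0,0,0],0.3],[[0.78,-0.18,0],[0,0,0],0.3],[[0.78,-0.18,0],[0,0,0],0.3],[[0.78,-0.18,0],[0,0,0],0.3],[[0.6,-0.16,0],[0,0,0],0.3],[[0.44,-0.1,0],[0,0,0],0.3],[[0,0,0],[0,0,0],0.3],[[0,0,0],[0,0,0],0.3]]'; python3 - <<'E'
from h import *
print(arm.get_obs()["position"])
for n in("top","side"): arm.camera(n); print([(round(q["p"],2),np.round(mhull(q["region"])[0],1)) for q in arm.trace("ring",n)])
E
```

```text
t: 29.65
position: [0.4258, -0.2304, 0.0683]
tcp_rot: [[1.0, 0.0, -0.001], [0.0, -1.0, 0.0], [-0.001, -0.0, -1.0]]
wrist_force: [0.3, -0.9, -0.0]
gripper_width: 0.0405
t: 30.65
position: [0.6188, -0.1858, 0.0676]
tcp_rot: [[1.0, -0.0, -0.003], [-0.0, -1.0, 0.0], [-0.003, -0.0, -1.0]]
wrist_force: [0.2, -0.3, -1.7]
gripper_width: 0.0406
[ 0.61877632 -0.18576717  0.0676146 ]
[(0.53, array([359.3, 133.6]))]
[]
```

```bash
python3 -m pendant '[[[0.03,0,0],[0,0,0],0.3],[[0,0,0.2],[0,0,0],0.3],[[0,0,0.2],[0,0,0],0.3],[[0,0,0.15],[0,0,0],0.3],[[0,0,0.15],[0,0,0],0.3],[[0,0,0.15],[0,0,0],0.3],[[0,0,0],[0,0,0],0.3],[[0,0,0],[0,0,0],0.3]]'; python3 -m pendant '[[[0,0,0.1],[0,0,0],0.3],[[0,0,0.1],[0,0,0],0.3],[[0,0,0.1],[0,0,0],0.3],[[0,0,0.04],[0,0,0],0.3],[[0,0,0.02],[0,0,0],0.3],[[0,0,0],[0,0,0],0.3],[[0,0,0],[0,0,0],0.3],[[0,0,0],[0,0,0],0.3]]'
```

```text
t: 31.85
position: [0.6221, -0.1855, 0.0264]
tcp_rot: [[1.0, 0.0, 0.001], [0.0, -1.0, -0.0], [0.001, 0.0, -1.0]]
wrist_force: [0.6, -0.3, -1.1]
gripper_width: 0.0404
t: 32.85
position: [0.6219, -0.1855, 0.0084]
tcp_rot: [[1.0, 0.0, 0.0], [0.0, -1.0, -0.0], [0.0, 0.0, -1.0]]
wrist_force: [-0.1, -0.5, -0.7]
gripper_width: 0.0403
```

```bash
python3 -m pendant '[[[-0.02,0,0.04],[0,0,0],0.3],[[0,0,0.03],[0,0,0],0.3],[[0,0,0.02],[0,0,0],0.3],[[0,0,0],[0,0,0],0.3],[[0,0,0],[0,0,0],0.3],[[0,0,0],[0,0,0],0.3],[[0,0,0],[0,0,0],0.3],[[0,0,0],[0,0,0],0.3]]'; python3 -m pendant '[[[0,0,0],[0,0,0],-0.2],[[0,0,0],[0,0,0],-0.4],[[0,0,0],[0,0,0],-0.4],[[0,0,-0.3],[0,0,0],-0.4],[[0,0,-0.36],[0,0,0],-0.4],[[0,0,-0.36],[0,0,0],-0.4],[[0,0,-0.36],[0,0,0],-0.4],[[0,0,0],[0,0,0],-0.4]]' 40
```

```text
t: 33.85
position: [0.6207, -0.1855, 0.004]
tcp_rot: [[1.0, 0.0, -0.0], [0.0, -1.0, -0.0], [-0.0, 0.0, -1.0]]
wrist_force: [-3.5, -0.0, 5.5]
gripper_width: 0.0401
t: 34.85
position: [0.6223, -0.1858, 0.0752]
tcp_rot: [[1.0, 0.0, 0.004], [0.0, -1.0, -0.001], [0.004, 0.001, -1.0]]
wrist_force: [-0.6, 0.4, -0.3]
gripper_width: 0.0601
```

```bash
python3 - <<'E'
from h import *
S=shots(6); c,G,_=S["top"]
r=np.radians(np.arange(-30,30,2))
def prof(n,x,y):
    c,G=S[n][:2]; return [max(score(edges("nut",x+dx,y+dy,w,B,c,(.024,.016)),G) for dx in np.arange(-.0015,.0016,.00075) for dy in np.arange(-.0015,.0016,.00075)) for w in r]
t=np.array(prof("top",.683,.0047)); s=np.array(prof("side",.685,.0074))
print(np.round(np.c_[np.degrees(r),t,s,t+s]).astype(int).tolist())
b=fit("nut",.683,.0047,B,[S["top"][:2]],[r[np.argmax(t+s)]],(.024,.016),.003);print(b)
print(fit("ring",.621,-.185,.034,[S["top"][:2]],hole=(.026,.01),r=.006))
cv2.imwrite("pics/v9.png",np.hstack([cv2.resize(np.clip(q*1.6,0,255).astype(np.uint8),(400,400),interpolation=2) for q in (S["top"][2][95:121,260:286,::-1],S["side"][2][125:225,205:305,::-1])]))
E
```

```text
[[-30, 219, 230, 450], [-28, 219, 230, 449], [-26, 219, 231, 450], [-24, 220, 230, 450], [-22, 220, 230, 451], [-20, 221, 230, 451], [-18, 221, 231, 452], [-16, 221, 231, 452], [-14, 222, 231, 453], [-12, 222, 232, 454], [-10, 222, 232, 454], [-8, 223, 232, 455], [-6, 223, 232, 455], [-4, 224, 232, 456], [-2, 225, 232, 457], [0, 226, 232, 458], [2, 227, 232, 459], [4, 228, 233, 460], [6, 229, 232, 461], [8, 230, 232, 462], [10, 231, 232, 463], [12, 230, 232, 462], [14, 230, 232, 461], [16, 229, 232, 460], [18, 227, 231, 458], [20, 226, 231, 457], [22, 225, 231, 455], [24, 223, 230, 453], [26, 221, 230, 451], [28, 220, 230, 451]]
(np.float64(230.6086329849054), np.float64(0.683), np.float64(0.0047), np.float64(0.17453292519943295))
(np.float64(222.20258218902686), np.float64(0.61575), np.float64(-0.187), 0)
```

View pics/v9.png

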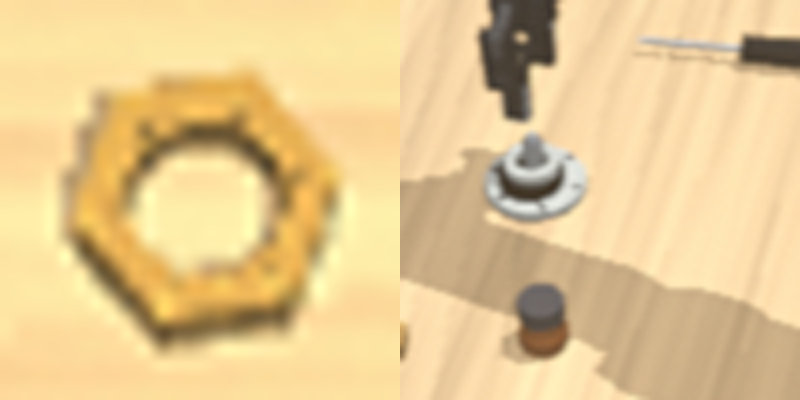

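The side view shows the ring flat on the collar. The top crop shows the nut with its flats turned about 10°. I move over the nut and turn the jaws onto the flats.

```bash
python3 -m pendant '[[[0.2,-0.6,0],[0,0,0],-0.3],[[0.25,-0.8,0],[0,0,0],-0.3],[[0.25,-0.8,0],[0,0,0],-0.3],[[0.25,-0.8,0],[0,0,0],-0.3],[[0.24,-0.6,0],[0,0,0],-0.3],[[0.02,-0.2,0],[0,0,0.11],-0.3],[[0,0,0],[0,0,0.11],-0.3],[[0,0,0],[0,0,0],-0.3]]'; python3 - <<'E'
from h import *
o=arm.get_obs();p=np.array(o["position"]);R=np.array(o["tcp_rot"]);print(p,R[:,1])
print((R.T@(np.array([.683,.004,-.017])-p))/.05)
print(fit("ring",.619,-.186,.034,[shots(3)["top"][:2]],hole=(.026,.01),r=.008))
E
```

```text
t: 36.45
position: [0.6813, 0.0048, 0.0727]
tcp_rot: [[0.942, -0.336, -0.0], [-0.336, -0.942, -0.001], [0.0, 0.001, -1.0]]
wrist_force: [0.0, -0.5, -0.0]
gripper_width: 0.0554
[0.68125896 0.00483382 0.07267283] [-3.36136074e-01 -9.41813238e-01  6.03301483e-04]
[0.03802553 0.00291957 1.79346671]
(np.float64(229.46332051144626), np.float64(0.62325), np.float64(-0.18775), 0)
```

```bash
python3 -m pendant '[[[0.04,0,0.25],[0,0,0],-0.3],[[0,0,0.35],[0,0,0],-0.3],[[0,0,0.35],[0,0,0],-0.3],[[0,0,0.35],[0,0,0],-0.3],[[0,0,0.3],[0,0,0],-0.3],[[0,0,0.14],[0,0,0],-0.3],[[0,0,0.06],[0,0,0],-0.3],[[0,0,0],[0,0,0],-0.3]]' 40; python3 -m pendant '[[[0,0,0],[0,0,0],-0.1],[[0,0,0],[0,0,0],0.1],[[0,0,0],[0,0,0],0.2],[[0,0,0],[0,0,0],0.4],[[0,0,0],[0,0,0],0.4],[[0,0,0],[0,0,0],0.4],[[0,0,0],[0,0,0],0.4],[[0,0,0],[0,0,0],0.4]]' 40
```

```text
t: 37.75
position: [0.6834, 0.0039, -0.017]
tcp_rot: [[0.941, -0.339, 0.001], [-0.339, -0.941, -0.0], [0.001, -0.0, -1.0]]
wrist_force: [-0.4, -0.0, 1.0]
gripper_width: 0.0555
t: 38.75
position: [0.6836, 0.0038, -0.0165]
tcp_rot: [[0.941, -0.339, 0.001], [-0.339, -0.941, -0.0], [0.001, -0.0, -1.0]]
wrist_force: [-1.3, -1.2, 4.8]
gripper_width: 0.0345
```

```bash
python3 -m pendant '[[[0,0,-0.06],[0,0,0],0.4],[[0,0,-0.2],[0,0,0],0.4],[[0,0,-0.4],[0,0,0],0.4],[[0,0,-0.4],[0,0,0],0.4],[[0,0,-0.4],[0,0,0],0.4],[[0,0,-0.3],[0,0,0],0.4],[[0,0,0],[0,0,0],0.4],[[0,0,0],[0,0,0],0.4]]' 50; python3 -m pendant '[[[0.02,0.5,0],[0,0,0],0.4],[[0.02,0.8,0],[0,0,0],0.4],[[0.02,0.8,0],[0,0,0],0.4],[[0.02,0.8,0],[0,0,0],0.4],[[0.02,0.7,0],[0,0,0],0.4],[[0.02,0.4,0],[0,0,0],0.4],[[0,0,0],[0,0,0],0.4],[[0,0,0],[0,0,0],0.4]]'; python3 - <<'E'
from h import *
o=arm.get_obs();p=np.array(o["position"]);R=np.array(o["tcp_rot"]);print(p)
print((R.T@(np.array([.6215,-.1855,.0205])-p))/.05)
E
```

```text
t: 39.75
position: [0.6825, 0.0037, 0.0701]
tcp_rot: [[0.941, -0.339, -0.001], [-0.339, -0.941, -0.0], [-0.001, 0.001, -1.0]]
wrist_force: [-0.6, -0.1, -1.8]
gripper_width: 0.0344
t: 40.75
position: [0.6216, -0.1843, 0.0707]
tcp_rot: [[0.942, -0.337, 0.0], [-0.337, -0.942, 0.001], [-0.0, -0.002, -1.0]]
wrist_force: [0.5, 0.1, -2.0]
gripper_width: 0.0344
[ 0.62159763 -0.18432445  0.07065673]
[0.00618214 0.02434405 1.00309764]
```

```bash
python3 -m pendant '[[[0,0.02,0.1],[0,0,0],0.4],[[0,0,0.2],[0,0,0],0.4],[[0,0,0.2],[0,0,0],0.4],[[0,0,0.2],[0,0,0],0.4],[[0,0,0.15],[0,0,0],0.4],[[0,0,0.1],[0,0,0],0.4],[[0,0,0.05],[0,0,0],0.4],[[0,0,0],[0,0,0],0.4]]'; python3 -m pendant '[[[0,0,0.04],[0,0,0],0.4],[[0,0,0.03],[0,0,0],0.4],[[0,0,0.02],[0,0,0],0.4],[[0,0,0],[0,0,0],0.4],[[0,0,0],[0,0,0],0.4],[[0,0,0],[0,0,0],0.4],[[0,0,0],[0,0,0],0.4],[[0,0,0],[0,0,0],0.4]]'
```

```text
t: 41.75
position: [0.6208, -0.1874, 0.0207]
tcp_rot: [[0.941, -0.339, 0.0], [-0.339, -0.941, -0.0], [0.0, 0.0, -1.0]]
wrist_force: [-0.5, -0.3, -1.4]
gripper_width: 0.0343
t: 42.75
position: [0.6208, -0.1873, 0.0163]
tcp_rot: [[0.941, -0.338, 0.0], [-0.338, -0.941, -0.0], [0.0, 0.0, -1.0]]
wrist_force: [-0.2, 0.0, -2.0]
gripper_width: 0.0343
```

```bash
python3 -m pendant '[[[0,-0.02,0.02],[0,0,0],0.4],[[0,0,0],[0,0,0],0.4],[[0,0,0],[0,0,0],-0.1],[[0,0,0],[0,0,0],-0.3],[[0,0,0],[0,0,0],-0.3],[[0,0,-0.3],[0,0,0],-0.3],[[0,0,-0.4],[0,0,0],-0.3],[[0,0,-0.5],[0,0,0],-0.3]]' 40; python3 - <<'E'
from h import *
S=shots(5); d=np.radians
# track yaw and knob fine from top & side
for n,x,y in(("top",.6265,.196),("side",.632,.197)):
    print(n,fit("track",x,y,B,[S[n][:2]],d(np.arange(-20,-11,1)),None,.005))
    print(n,fit("knob",.661,.185 if n=="top" else .19,B+.004,[S[n][:2]],r=.008))
cv2.imwrite("pics/v10.png",np.hstack([cv2.resize(np.clip(q*1.6,0,255).astype(np.uint8),(400,400),interpolation=2) for q in (S["top"][2][82:182,150:250,::-1],S["side"][2][125:205,200:280,::-1])]))
E
```

```text
t: 43.75
position: [0.6214, -0.1864, 0.0772]
tcp_rot: [[0.941, -0.339, 0.001], [-0.339, -0.941, -0.0], [0.001, -0.0, -1.0]]
wrist_force: [1.6, -0.1, 0.3]
gripper_width: 0.0557
top (np.float64(207.95054504284704), np.float64(0.6259999999999999), np.float64(0.19525), np.float64(-0.2792526803190927))
top (np.float64(164.8067932331507), np.float64(0.66025), np.float64(0.18475), 0)
side (np.float64(172.07741191205034), np.float64(0.63525), np.float64(0.19625), np.float64(-0.2792526803190927))
side (np.float64(173.23271996955054), np.float64(0.6667500000000001), np.float64(0.19175), 0)
```

View pics/v10.png

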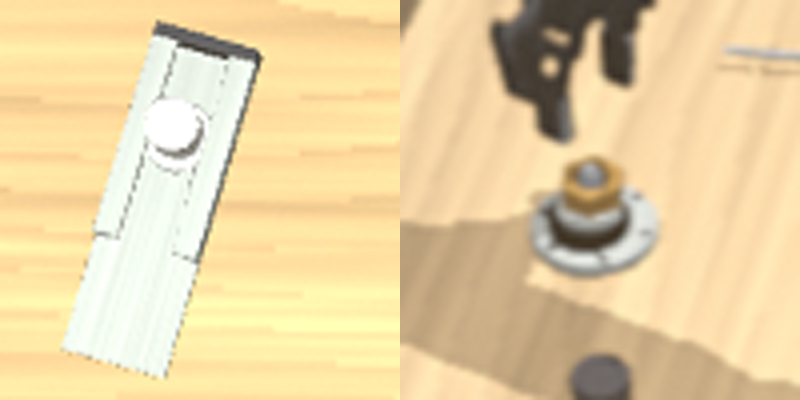

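The stack of collar, ring and nut stands flat with the post tip showing (right panel, (593,175)). The cap is at (175,128) in the left panel, on the track's centre line about 36 mm up from the track origin. The track's yaw is about -16°.

```bash
python3 - <<'E'
from h import *
o=arm.get_obs();p=np.array(o["position"]);R=np.array(o["tcp_rot"]);print(np.round(o["q"],1),p)
print((R.T@(np.array([.6605,.1845,.0772])-p))/.05)
E
```

```text
[  23.6   32.1  -15.    97.6   10.1   51.6 -105.3] [ 0.62057399 -0.1862854   0.07445656]
[-1.75966851 -7.24803909 -0.05353987]
```

```bash
python3 -m pendant '[[[-0.16,-0.7,0],[0,0,0],-0.3],[[-0.22,-0.94,0],[0,0,0],-0.3],[[-0.23,-0.94,0],[0,0,0],-0.3],[[-0.23,-0.94,0],[0,0,0],-0.3],[[-0.23,-0.94,0],[0,0,0],-0.3],[[-0.23,-0.94,0],[0,0,0],-0.3],[[-0.23,-0.94,0],[0,0,0],-0.3],[[-0.22,-0.9,0],[0,0,0],-0.3]]'; python3 -m pendant '[[[0,0,0],[0,0,-0.116],-0.1],[[0,0,0],[0,0,-0.116],-0.1],[[0,0,0],[0,0,-0.116],-0.1],[[0,0,0],[0,0,-0.116],-0.1],[[0,0,0],[0,0,-0.116],-0.1],[[0,0,0],[0,0,-0.116],-0.1],[[0,0,0],[0,0,-0.116],-0.1],[[0,0,0],[0,0,-0.116],-0.1]]';  python3 - <<'E'
from h import *
o=arm.get_obs();p=np.array(o["position"]);R=np.array(o["tcp_rot"]);print(np.round(o["q"],1),p)
print("left deg",-16-np.degrees(np.arctan2(R[1,1],R[0,1])))
d=np.array([.6605,.1845,.003])-p; print(np.r_[.9613*0+0,0]); a=np.radians(-16); y=np.array([np.cos(a),np.sin(a)]); x=np.array([-np.sin(a),np.cos(a)])
print("after turn: tool x",x@d[:2]/.05,"y",y@d[:2]/.05,"z",-d[2]/.05)
E
```

```text
t: 45.25
position: [0.6611, 0.1856, 0.0747]
tcp_rot: [[0.941, -0.338, -0.001], [-0.338, -0.941, -0.0], [-0.001, 0.0, -1.0]]
wrist_force: [0.2, -0.5, 0.8]
gripper_width: 0.0555
t: 46.25
position: [0.6611, 0.1837, 0.0746]
tcp_rot: [[0.437, 0.899, -0.001], [0.899, -0.437, -0.0], [-0.001, -0.001, -1.0]]
wrist_force: [0.7, -0.1, -0.9]
gripper_width: 0.0469
[  4.8  39.5 -36.5  91.1  26.4  58.4 -65.5] [0.66105809 0.18367985 0.07456585]
left deg 9.932964646036428
[0. 0.]
after turn: tool x 0.012690999411778174 y -0.015250704051357167 z 1.43131708865668
```

```bash
python3 -m pendant '[[[0,0,0],[0,0,-0.11],-0.1],[[0.01,-0.02,0.25],[0,0,0],-0.1],[[0,0,0.35],[0,0,0],-0.1],[[0,0,0.35],[0,0,0],-0.1],[[0,0,0.25],[0,0,0],-0.1],[[0,0,0.15],[0,0,0],-0.1],[[0,0,0.08],[0,0,0],-0.1],[[0,0,0],[0,0,0],-0.1]]' 20; python3 -m pendant '[[[0,0,0],[0,0,0],0.1],[[0,0,0],[0,0,0],0.2],[[0,0,0],[0,0,0],0.3],[[0,0,0],[0,0,0],0.5],[[0,0,0],[0,0,0],0.5],[[0,0,0],[0,0,0],0.5],[[0,0,0],[0,0,0],0.5],[[0,0,0],[0,0,0],0.5]]' 20
```

```text
t: 47.25
position: [0.6606, 0.1847, 0.0038]
tcp_rot: [[0.282, 0.959, 0.0], [0.959, -0.282, 0.0], [0.0, 0.0, -1.0]]
wrist_force: [1.3, -0.9, -0.5]
gripper_width: 0.0471
t: 48.25
position: [0.6611, 0.1847, 0.0045]
tcp_rot: [[0.282, 0.959, 0.001], [0.959, -0.282, 0.0], [0.0, 0.001, -1.0]]
wrist_force: [0.6, -1.4, 5.6]
gripper_width: 0.031
```

```bash
python3 -m pendant '[[[0,-0.1,-0.01],[0,0,0],0.5],[[0,-0.15,0],[0,0,0],0.5],[[0,-0.15,0],[0,0,0],0.5],[[0,-0.15,0],[0,0,0],0.5],[[0,-0.15,0],[0,0,0],0.5],[[0,-0.15,0],[0,0,0],0.5],[[0,-0.1,0],[0,0,0],0.5],[[0,0,0],[0,0,0],0.5]]'
```

```text
t: 49.25
position: [0.614, 0.1985, 0.0044]
tcp_rot: [[0.281, 0.96, -0.001], [0.96, -0.281, -0.0], [-0.0, -0.001, -1.0]]
wrist_force: [0.7, -0.3, 5.5]
gripper_width: 0.0308
```

```bash
python3 -m pendant '[[[0,-0.1,0],[0,0,0],0.5],[[0,-0.2,0],[0,0,0],0.5],[[0,-0.2,0],[0,0,0],0.5],[[0,-0.2,0],[0,0,0],0.5],[[0,-0.2,0],[0,0,0],0.5],[[0,-0.2,0],[0,0,0],0.5],[[0,0,0],[0,0,0],0.5],[[0,0,0],[0,0,0],0.5]]'; python3 - <<'E'
from h import *
S=shots(3)
print(arm.get_obs()["position"])
cv2.imwrite("pics/v11.png",np.hstack([cv2.resize(np.clip(q*1.6,0,255).astype(np.uint8),(400,400),interpolation=2) for q in (S["top"][2][82:182,150:250,::-1],S["side"][2][210:310,150:250,::-1])]))
E
```

```text
t: 50.25
position: [0.5607, 0.2141, 0.0044]
tcp_rot: [[0.281, 0.96, -0.002], [0.96, -0.281, -0.0], [-0.001, -0.002, -1.0]]
wrist_force: [0.2, -1.1, 7.8]
gripper_width: 0.031
[0.56065069 0.21406099 0.00438083]
```

View pics/v11.png

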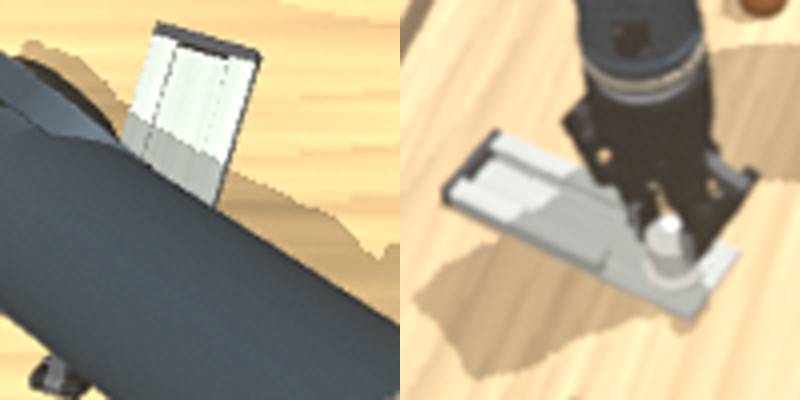

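The side view shows the cap at (665,270), past the lip ends at (600,265) and on the open floor. I lift it, raise the grip and carry it over the post.

```bash
python3 -m pendant '[[[0,0,0],[0,0,0],0.5],[[0,0,-0.06],[0,0,0],0.5],[[0,0,-0.15],[0,0,0],0.5],[[0,0,-0.3],[0,0,0],0.5],[[0,0,-0.4],[0,0,0],0.5],[[0,0,-0.4],[0,0,0],0.5],[[0,0,-0.2],[0,0,0],0.5],[[0,0,0],[0,0,0],0.5]]' 50; python3 -m pendant '[[[-0.5,0.23,0],[0,0,0],0.5],[[-0.9,0.42,0],[0,0,0],0.5],[[-0.98,0.46,0],[0,0,0],0.5],[[-0.98,0.46,0],[0,0,0],0.5],[[-0.98,0.46,0],[0,0,0],0.5],[[-0.98,0.46,0],[0,0,0],0.5],[[-0.98,0.46,0],[0,0,0],0.5],[[-0.7,0.32,0],[0,0,0],0.5]]'; python3 - <<'E'
from h import *
o=arm.get_obs();p=np.array(o["position"]);R=np.array(o["tcp_rot"]);print(p,o["gripper_width"])
print((R.T@(np.array([.6213,-.186,.0484])-p))/.05)
E
```

```text
t: 51.55
position: [0.5627, 0.2137, 0.0809]
tcp_rot: [[0.282, 0.959, 0.002], [0.959, -0.282, 0.0], [0.001, 0.002, -1.0]]
wrist_force: [0.3, 0.1, -1.1]
gripper_width: 0.0299
t: 52.55
position: [0.6196, -0.1719, 0.0786]
tcp_rot: [[0.285, 0.959, -0.002], [0.959, -0.285, -0.001], [-0.001, -0.002, -1.0]]
wrist_force: [-0.0, 0.9, -1.6]
gripper_width: 0.0299
[ 0.61959283 -0.17186597  0.07855754] 0.029922094646012178
[-0.26062164  0.11416754  0.6032471 ]
```

```bash
python3 -m pendant '[[[-0.13,0.06,0],[0,0,0],0.5],[[-0.13,0.06,0],[0,0,0],0.5],[[0,0,0],[0,0,0],0.5],[[0,0,0],[0,0,0],0.5],[[0,0,0],[0,0,0],0.5],[[0,0,0],[0,0,0],0.5],[[0,0,0],[0,0,0],0.5],[[0,0,0],[0,0,0],0.5]]'; python3 - <<'E'
from h import *
o=arm.get_obs();p=np.array(o["position"]);R=np.array(o["tcp_rot"]);print(p,o["gripper_width"])
print((R.T@(np.array([.6213,-.186,.0484])-p))/.05)
S=shots(4)
cv2.imwrite("pics/v12.png",np.hstack([cv2.resize(np.clip(q*1.6,0,255).astype(np.uint8),(400,400),interpolation=2) for q in (S["top"][2][105:165,325:385,::-1],S["side"][2][120:190,203:273,::-1])]))
E
```

```text
t: 53.55
position: [0.6225, -0.1825, 0.0798]
tcp_rot: [[0.282, 0.959, 0.0], [0.959, -0.282, -0.0], [-0.0, 0.0, -1.0]]
wrist_force: [-0.2, -0.3, -1.0]
gripper_width: 0.0292
[ 0.62246809 -0.18251693  0.07976695] 0.029209611865918014
[-0.07337775 -0.00285879  0.6273438 ]
```

View pics/v12.png

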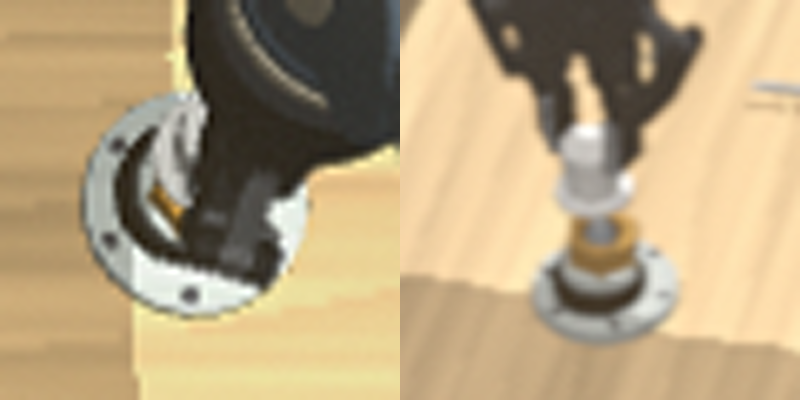

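```bash
python3 - <<'E'
from h import *
c=arm.get_calibration("side");p=arm.get_obs()["position"]
f=lambda x,y,z:proj(np.array([[x,y,z]]),c)[0]
z=p[2]+.0116
print("cap exp",f(p[0],p[1],z),"nut exp",f(.6213,-.186,.052), "per 1mm x",f(p[0]+.001,p[1],z)-f(p[0],p[1],z))
S=shots(4)
print(p,fit("cap",p[0]+.003,p[1]+.003,z,[S["side"][:2]],r=.006))
print(fit("nut",.624,-.183,.044,[S["side"][:2]],np.radians(np.arange(-30,30,10)),r=.006))
E
```

```text
cap exp [237.36494113 152.59145757] nut exp [238.85866504 161.77691802] per 1mm x [-0.32003121 -0.04689257]
[ 0.62246632 -0.18253327  0.07975537] (np.float64(182.47483325940192), np.float64(0.6232163154520819), np.float64(-0.17978326738193928), 0)
(np.float64(234.62964073868542), np.float64(0.6215), np.float64(-0.177), np.float64(0.3490658503988659))
```

```bash
python3 -m pendant '[[[-0.06,-0.03,0],[0,0,0],0.5],[[0,0,0],[0,0,0],0.5],[[0,0,0.1],[0,0,0],0.5],[[0,0,0.1],[0,0,0],0.5],[[0,0,0.1],[0,0,0],0.5],[[0,0,0.1],[0,0,0],0.5],[[0,0,0.08],[0,0,0],0.5],[[0,0,0],[0,0,0],0.5]]'; python3 -m pendant '[[[0,0,0.03],[0,0,0],0.5],[[0,0,0.03],[0,0,0],0.5],[[0,0,0.03],[0,0,0],0.5],[[0,0,0.02],[0,0,0],0.5],[[0,0,0],[0,0,0],0.5],[[0,0,0],[0,0,0],0.5],[[0,0,0],[0,0,0],0.5],[[0,0,0],[0,0,0],0.5]]'
```

```text
t: 55.35
position: [0.6199, -0.1849, 0.0553]
tcp_rot: [[0.282, 0.959, -0.001], [0.959, -0.282, 0.0], [-0.0, -0.001, -1.0]]
wrist_force: [0.8, -0.7, -0.1]
gripper_width: 0.0301
t: 56.35
position: [0.6205, -0.1852, 0.0504]
tcp_rot: [[0.282, 0.959, 0.001], [0.959, -0.282, -0.0], [-0.0, 0.001, -1.0]]
wrist_force: [1.5, -1.3, 0.5]
gripper_width: 0.0296
```

```bash
python3 -m pendant '[[[0,0,0.02],[0,0,0],0.5],[[0,0,0.015],[0,0,0],0.5],[[0,0,0.01],[0,0,0],0.5],[[0,0,0],[0,0,0],0.5],[[0,0,0],[0,0,0],0.5],[[0,0,0],[0,0,0],0.5],[[0,0,0],[0,0,0],0.5],[[0,0,0],[0,0,0],0.5]]'
```

```text
t: 57.35
position: [0.6209, -0.1854, 0.0489]
tcp_rot: [[0.282, 0.959, 0.002], [0.959, -0.282, -0.001], [-0.001, 0.002, -1.0]]
wrist_force: [1.0, -0.8, 6.2]
gripper_width: 0.0294
```

```bash
python3 -m pendant '[[[0,0,-0.01],[0,0,0],0.4],[[0,0,0],[0,0,0],0.2],[[0,0,0],[0,0,0],0],[[0,0,0],[0,0,0],-0.2],[[0,0,0],[0,0,0],-0.2],[[0,0,-0.2],[0,0,0],-0.2],[[0,0,-0.4],[0,0,0],-0.2],[[0,0,-0.6],[0,0,0],-0.2]]' 20; python3 -m pendant '[[[0,0,-0.7],[0,0,0],-0.2],[[0.7,-0.3,-0.3],[0,0,0],-0.2],[[0.9,-0.4,0],[0,0,0],-0.2],[[0.9,-0.4,0],[0,0,0],-0.2],[[0.9,-0.4,0],[0,0,0],-0.2],[[0.7,-0.3,0],[0,0,0],-0.2],[[0,0,0],[0,0,0],-0.2],[[0,0,0],[0,0,0],-0.2]]'; python3 - <<'E'
from h import *
S=shots(4)
for n in("top","side"):
    print(n,"cap",fit("knob",.622,-.184,.060,[S[n][:2]],r=.008)[:3])
    for k in("jar","block","driver","brush","cap"): print(k,[(round(d["p"],2),np.round(mhull(d["region"])[0],1)) for d in arm.trace(k,n)[:1]])
cv2.imwrite("pics/v13.png",np.hstack([cv2.resize(np.clip(q*1.6,0,255).astype(np.uint8),(400,400),interpolation=2) for q in (S["top"][2][105:165,325:385,::-1],S["side"][2][120:190,203:273,::-1])]))
E
```

```text
t: 58.35
position: [0.62, -0.1849, 0.1099]
tcp_rot: [[0.282, 0.959, -0.0], [0.959, -0.282, 0.0], [0.0, -0.0, -1.0]]
wrist_force: [-0.3, -0.3, -0.6]
gripper_width: 0.0516
t: 59.35
position: [0.5921, 0.0364, 0.1595]
tcp_rot: [[0.282, 0.959, 0.001], [0.959, -0.282, -0.001], [-0.001, 0.002, -1.0]]
wrist_force: [1.1, -1.3, 0.6]
gripper_width: 0.0512
top cap (np.float64(176.48380175115653), np.float64(0.62525), np.float64(-0.183))
jar [(0.17, array([435.5, 201.7]))]
block [(0.71, array([354. , 135.5]))]
driver [(0.68, array([434.8, 194.4]))]
brush [(0.56, array([113. , 175.3]))]
cap [(0.6, array([189.8, 131.4]))]
side cap (np.float64(145.58420717524953), np.float64(0.61375), np.float64(-0.17475))
jar [(0.59, array([239.9, 204.9]))]
block [(0.65, array([266.4, 290.1]))]
driver [(0.53, array([299.8, 137.5]))]
brush [(0.83, array([214. , 327.5]))]
cap []
```

View pics/v13.png

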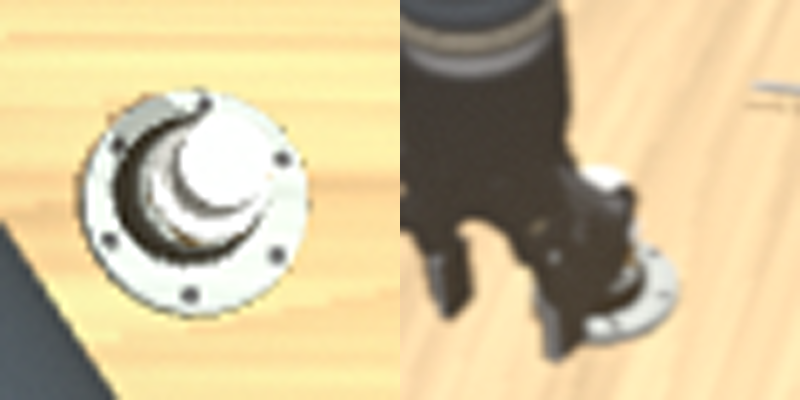

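```bash
python3 -m pendant '[[[-0.6,-0.2,-0.4],[0,0,0],-0.2],[[-0.9,-0.2,-0.3],[0,0,0],-0.2],[[-0.95,-0.1,0],[0,0,0],-0.2],[[-0.95,0,0],[0,0,0],-0.2],[[-0.95,0,0],[0,0,0],-0.2],[[-0.95,0,0],[0,0,0],-0.2],[[-0.95,0,0],[0,0,0],-0.2],[[-0.95,0,0],[0,0,0],-0.2]]';python3 -m pendant '[[[-0.9,0,0],[0,0,0],-0.2],[[-0.9,0,0],[0,0,0],-0.2],[[-0.6,0,0],[0,0,0],-0.2],[[0,0,0],[0,0,0],-0.2],[[0,0,0],[0,0,0],-0.2],[[0,0,0],[0,0,0],-0.2],[[0,0,0],[0,0,0],-0.2],[[0,0,0],[0,0,0],-0.2]]'; python3 - <<'E'
from h import *
S=shots(4)
b=cv2.imread("pics/side0.png")[:,:,::-1].astype(np.float32)
for k in("jar","block","driver","brush"):
    print(k,[(n,round(d["p"],2),np.round(mhull(d["region"])[0],1)) for n in("top","side") for d in arm.trace(k,n)[:1]])
print(fit("knob",.623,-.18,.060,[S["side"][:2]],r=.01)[:3], fit("disc",.625,-.1845,B,[S["side"][:2]],r=.003)[:3])
full=np.clip(S["side"][2][110:350,150:400,::-1]*1.5,0,255).astype(np.uint8)
a=np.clip(S["side"][2][120:190,203:273,::-1]*1.4,0,255).astype(np.uint8)
cv2.imwrite("pics/v14.png",np.hstack([cv2.resize(a,(400,400),interpolation=2),cv2.resize(full,(400,400),interpolation=2)]))
E
```

```text
t: 61.25
position: [0.4656, -0.3027, 0.1937]
tcp_rot: [[0.282, 0.959, 0.0], [0.959, -0.282, -0.0], [-0.0, 0.001, -1.0]]
wrist_force: [1.1, -0.6, -0.1]
gripper_width: 0.0514
t: 62.25
position: [0.4326, -0.4159, 0.1936]
tcp_rot: [[0.281, 0.96, 0.0], [0.96, -0.281, -0.0], [-0.0, 0.0, -1.0]]
wrist_force: [-0.3, -0.5, -0.1]
gripper_width: 0.0511
jar [('top', 0.72, array([286.2, 155. ])), ('side', 0.64, array([239.8, 205. ]))]
block [('top', 0.67, array([170.7, 217.9])), ('side', 0.8, array([266.9, 290.8]))]
driver [('top', 0.95, array([434.8, 194.1])), ('side', 0.6, array([239.5, 204.4]))]
brush [('top', 0.67, array([113.3, 175.1])), ('side', 0.56, array([213.6, 327.4]))]
(np.float64(179.87853079352098), np.float64(0.62175), np.float64(-0.179)) (np.float64(207.05587053764637), np.float64(0.6245), np.float64(-0.182))
```

View pics/v14.png

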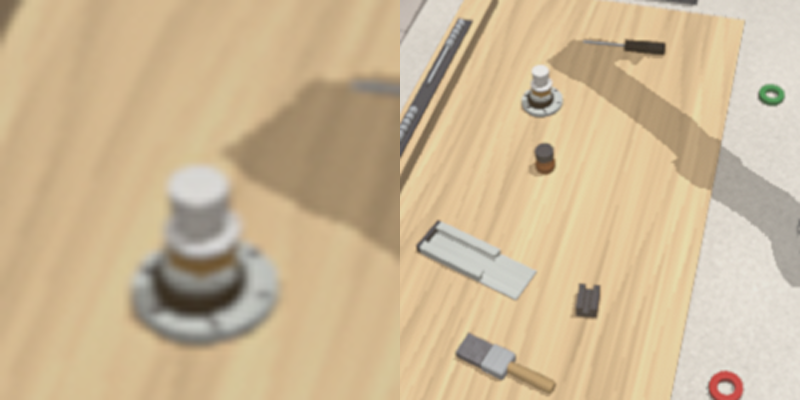

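The side view shows the cap upright on the brass nut, with ring and collar flat below it on the disc (left panel, (200,240)). The bystanders and look-alikes have not moved, and the arm is clear, so I hand in.

```bash
python3 -c "
from workcell import arm
print(arm.sign_off())"
```

```text
the job is handed in; nothing more can be done
None
```

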